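Lay a pair of case rails in the pull-out jig

TASK

Pull the wooden jig board all the way out from under the riser; it has no handle, but you can press on the cork at its front and drag it. Then pick up both aluminium rails together in one grasp, carry them over as a pair, and set them down (not drop them) side by side in the board's cradle, centred lengthwise and lying flat on both cross bars between the shoulders. Leave everything else where it is.

Things in the scene. Friction and masses are not known exactly. Their poses are not given: they have to be found in the camera images.
- jig_board (a joint): How far (m) the pull-out jig board has slid out from under the riser: 0 fully in (its front 60 mm still sticks out), 0.135 at its outer stop; starts at 0 to 0.025. A pale wood board 190 x 130 x 10 mm on runners, top 16 mm above the bench, no handle; it resists sliding with about 1.5 N and stays where it is left.
- jig_lip (a point): Point to press on: the board's top face, 25 mm behind the middle of its front edge, amid a thin flat cork pad 50 mm deep, 120 mm wide. Moves with the board. +x points back under the riser, so the board comes out along -x (towards the robot, up to 0.25 rad askew); y across the board, z up.
- jig_cradle (a point): Centre of the board's cradle at the level where rails rest, 36 mm above the bench, 87 mm behind jig_lip; axes as jig_lip, rails lie along x. Two cross bars, 14 mm thick, 35 mm before and behind this point, 20 mm high above the board, each with 8 mm high shoulders at its ends and a level rest 50 mm wide between them. Under the riser until the board is pulled out.
- riser: Fixed dark wooden riser 240 mm wide; underside 52 mm, top 66 mm above the bench, with a 70 mm tall instrument on it, 90 mm behind its front edge. Origin on the bench under the middle of the front edge; x points back, away from the robot.
- rail_stand: Fixed wooden stand that carries the two rails: two cross bars 14 mm thick, 120 mm wide and 36 mm high, 70 mm apart centre to centre along x, joined by a 16 mm wide, 8 mm high strip. Origin on the bench under its centre. It stands on the left or on the right of the bench; a like stand on the other side carries the module.
- rail_a_mid (a point): Centre of one of two equal bare aluminium mounting rails, 120 mm long (x, along the rail) with a 16 x 16 mm section, about 80 g, a dark slot along the top. Both lie on the rail stand side by side, roughly parallel, 11 to 17 mm of air between them at mid-length, their centres 44 mm above the bench.
- rail_b_mid (a point): Centre of one of two equal bare aluminium mounting rails, 120 mm long (x, along the rail) with a 16 x 16 mm section, about 80 g, a dark slot along the top. Both lie on the rail stand side by side, roughly parallel, 11 to 17 mm of air between them at mid-length, their centres 44 mm above the bench.
- module: A flat synthesizer module 128 x 60 x 28 mm with knobs, lying on the other stand (leave alone). Origin at its underside.
- spool: Spool 60 mm across, 46 mm high, standing beside the board near the riser (leave alone).
- jar: Glass jar 48 mm across, 65 mm high, standing on the other side of the board near the riser (leave alone).
- flux: White bottle 48 mm across, 160 mm high, standing beyond the far end of the rail stand (leave alone).
- sanding_block: Pale wood block 50 x 90 mm, 53 mm high with its grip, beyond the far end of the other stand (leave alone).
- tape_reel: Flat black reel 72 mm across, 14 mm high, lying before the near end of the rail stand (leave alone).
- driver: Black screwdriver 170 mm long, lying before the near end of the other stand (leave alone).
- pcb: Green circuit board 160 x 45 mm, about 15 mm high, lying on top of the riser, along its front (leave alone).
Mind the look-alikes: they are no part of the job. Leave any green or red look-alike of the part that bears rail_a_mid alone.

How it is judged:
By the outcome, as a careful person would: the job done as asked, in the order asked, and still so for the second after the job is handed in, with the robot touching nothing.
It also fails if it takes over 61 s, if anything falls off the work surface, if the arm or the gripper's body presses on something with over 40 N, if the wrist force passes 120 N, or if a joint passes its speed limit or range.

ROBOT

A 6-joint arm with a two-finger parallel gripper is mounted at the origin on the work surface. World frame = base frame: x ahead of the robot, y to its left, z up, the work surface at z = 0. Lengths are in m, angles in rad, forces in N, time in s.
With the tool pointing down it reaches from about 0.3 to 0.85 m from the base axis. Payload 4.2 kg.
Tool frame: the origin (TCP) lies midway between the tips of the shut fingers; the grasp point (between the pads) lies 19 mm behind it; z points along the fingers, y is the direction in which the jaws open and shut (so a half turn about z gives the same grasp; the last joint's range is limited). The gripper opens to 91 mm and grips with 3 to 60 N. Pads are 32 mm wide; open, the fingers measure 118 mm over their backs; the gripper's body (76 mm by 178 mm) begins 60 mm behind the grasp point.
Start: joints at [1.191, 0.32, 1.565, -0, 1.257, -0.02], TCP at [0.202, 0.538, 0.214] pointing down, gripper open.
Joint ranges: [-3.11, 3.11], [-0.84, 2.01], [0.21, 2.61], [-1.34, 4.49], [0.05, 2.63], [-2.56, 2.56]. Speed limits (rad/s): [2.57, 2.57, 3.14, 3.14, 3.14, 3.14].

INTERFACE

Orientations are given as a rotation vector (axis times angle).
In Python, from plant import ctrl, vision gives the robot as it stands.
- The arm moves only by the tool send_rows, never from a script. Its argument "targets" is a list of rows, each a list of 7 numbers: the shift along the tool's x, y, z in units of 25 mm (1.0 is 25 mm), then the turn, a rotation vector about the tool's x, y, z in units of 6 degrees (1.0 is 6 degrees), then the opening in per cent of the stroke, from 0 (shut) to 100 (fully open). A call has 1 to 5 rows; each row is the pose to reach, as a shift and turn from the pose measured when the call began, along the tool's axes at that moment; what a row does not reach only later rows make up. A row lasts 1/10 s, in which the tool goes at most 50 mm and 8.59 degrees, less where a joint would pass 70% of its speed; a pose out of reach is approached as far as the arm can. A call with a gripper value outside its range is refused whole. The fingers move at their own pace and stop on an object; "newtons" is the grip in N (left out, the last holds). Time passes only in rows, so rows that repeat a pose let the fingers close. It gives the time, the measured TCP pose, the force and the opening at its end, in the units of the state.
- ctrl.observe(): the state, without advancing time (a new reading comes with each control period).
- vision.snapshot(name): name is "side" or "top" or "wrist"; returns a dict with "pixels" (480x640x3 uint8, blue, green, red), "range_z" (480x640 float32, m along the optical axis (not along the pixel's ray), 0 where there is no reading), "fx", "fy", "cx", "cy" (pixels), "D" ([k1, k2, p1, p2, k3] as OpenCV has them; the pictures are not rectified), "world_to_cam" (4x4, takes a point from world to camera coordinates). Camera axes: x right, y up, looking along -z (the intrinsics and any distortion apply to the point x, -y, -z); pixel columns grow to the right and rows downward; lengths in m; the calibration is good to about 2 mm. A picture is of the moment at which its call begins.
- ctrl.sign_off(): hands the job in, once; it reports no verdict.
The state is a dict: "clock": time; "qpos": joint angles; "dq": joint speeds; "joint_efforts": joint torques, N m; "tool_pos": TCP position; "orientation": TCP orientation; "wrist_force": force on the tool from outside, world axes, zero at the start; "wrist_torque": the same for the moment, N m; "width": opening from 0.0 (shut) to 1.0 (fully open).
Only numpy, scipy, OpenCV 4.12 (cv2) and the standard library are available. Lean on these libraries where they do the work, as an engineer would, in place of code of your own. Each camera call takes 0.05 s, during which the arm holds its last target. There are 200 camera calls.

## Working session

There is one attempt and no reset: what is moved stays moved. The work goes in short steps, Python scripts to look and compute and a tool call to move; the robot and the scene stay as the last step left them, time stands still between calls to the robot, and variables do not carry over. Pictures are saved under pics/ and viewed, about 8 in all and at most 12, crops included, and the job is handed in when it is done.

Besides the shell and the picture viewer there is one more tool, called after "Request:" as name([rows], argument=value, ...), one row to a line, values as JSON. send_rows: Moves the arm, as the interface text tells. Its arguments: {"type":"object","properties":{"targets":{"type":"array","items":{"type":"array","items":{"type":"number"}}},"newtons":{"type":"number"}},"required":["targets"]}

```bash
ls; mkdir -p pics
cat > h.py <<'E'
import numpy as np, cv2
from scipy.spatial.transform import Rotation as R
from plant import ctrl, vision
def snap(n, save=None):
    s=vision.snapshot(n); 
    if save: cv2.imwrite('pics/'+save,s['pixels'])
    return s
def K(s): return np.array([[s['fx'],0,s['cx']],[0,s['fy'],s['cy']],[0,0,1.]])
def rays(s,uv):
    u=cv2.undistortPoints(np.array(uv,float).reshape(-1,1,2),K(s),np.array(s['D'],float)).reshape(-1,2)
    d=np.c_[u[:,0],-u[:,1],-np.ones(len(u))]; T=np.array(s['world_to_cam']); Rm=T[:3,:3]
    return -Rm.T@T[:3,3], d@Rm   # origin, dirs (depth 1)
def plane(s,uv,z):
    o,d=rays(s,uv); return o+d*((z-o[2])/d[:,2])[:,None]
def proj(s,P):
    T=np.array(s['world_to_cam']); c=np.atleast_2d(P)@T[:3,:3].T+T[:3,3]; c=c*[1,-1,-1]
    return cv2.projectPoints(c,np.zeros(3),np.zeros(3),K(s),np.array(s['D'],float))[0].reshape(-1,2)
def cloud(s):
    v,u=np.mgrid[0:480,0:640]; o,d=rays(s,np.c_[u.ravel(),v.ravel()]); z=s['range_z'].reshape(-1,1)
    return (o+d*z).reshape(480,640,3), s['range_z']>0
def totool(dp):
    o=ctrl.observe(); return R.from_rotvec(o['orientation']).inv().apply(dp)/0.025
E
python3 - <<'E'
from h import *
print(ctrl.observe())
for n in ['top','side','wrist']:
    s=snap(n,n+'0.png'); print(n,s['fx'],s['cx'],s['cy'],s['D'],np.linalg.inv(s['world_to_cam'])[:3,3])
E
```

```text
pics
{'clock': 0.0, 'qpos': array([ 1.19100698e+00,  3.20285348e-01,  1.56565953e+00, -6.45571546e-05,
        1.25739118e+00, -2.00241668e-02]), 'dq': array([-0.0020868 , -0.00121424,  0.00151853,  0.00148953, -0.00116152,
        0.00087497]), 'joint_efforts': array([-2.53461614e-03, -4.12469029e+01, -2.31972152e+01,  7.26974336e-02,
        4.58225061e-02, -1.35529863e-04]), 'tool_pos': array([0.20227833, 0.53771396, 0.21313161]), 'orientation': array([-5.61992873e-01, -3.09062518e+00,  2.70289885e-03]), 'wrist_force': array([ 0.18072717,  0.21530689, -0.96828714]), 'wrist_torque': array([ 0.00023204, -0.01907867, -0.02224142]), 'width': 1.00444429415631}
top 471.7973999526425 311.36191871460835 242.879531455597 [-0.09990506  0.          0.          0.          0.        ] [ 0.33488672 -0.03886625  1.14415256]
side 451.016600433289 323.48224827013314 237.50509836508675 [-0.10358821  0.          0.          0.          0.        ] [ 0.02827204 -0.79299741  0.79059897]
wrist 429.72475748179215 315.60211222765287 240.87132160188588 [-0.02988035  0.          0.          0.          0.        ] [0.13333958 0.56417864 0.38411183]
```

View pics/top0.png

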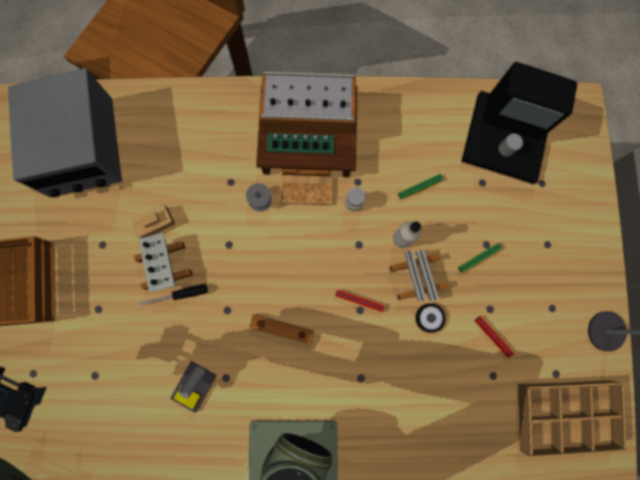

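View pics/side0.png

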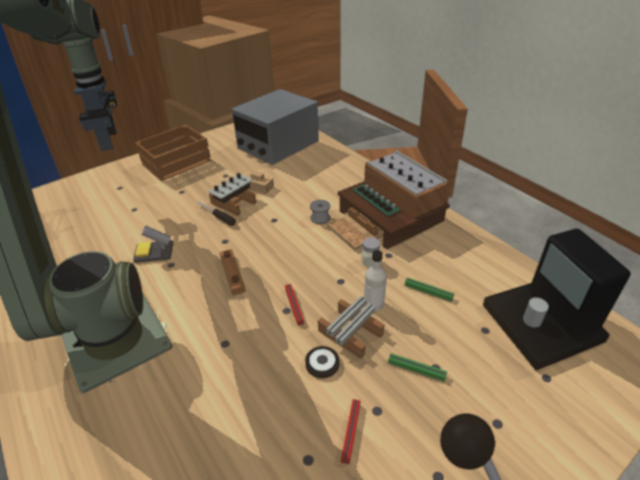

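Top view: the bare aluminium rails lie on the right-hand stand at about (414,275) and (429,275). The look-alikes are green bars at (421,186) and (480,257), red bars at (359,300) and (493,336), and the module on the left stand at (157,262). The cork is at (307,190), with the spool at (258,196) and the jar at (356,199) beside it. I choose the two grey bars on the stand and check them in a close crop.

Run:
```python
from h import *
s=snap('top'); im=s['pixels']
a=cv2.resize(im[225:325,370:470],(500,500),interpolation=cv2.INTER_CUBIC)
b=cv2.resize(im[150:220,230:380],(780,364),interpolation=cv2.INTER_CUBIC)
c=np.zeros((500,800,3),np.uint8); c[:,:500]=a; c[:140,500:800]=cv2.resize(im[150:220,230:380],(300,140))
cv2.imwrite('pics/crop1.png',a); cv2.imwrite('pics/crop2.png',b)
P,ok=cloud(s)
m=(P[...,2]>.045)&(P[...,2]<.06)&ok; m[:225]=0;m[325:]=0;m[:,:370]=0;m[:,470:]=0
n,l,st,c=cv2.connectedComponentsWithStats(m.astype(np.uint8))
for i in range(1,n):
    if st[i,4]>20: print(st[i],c[i],P[l==i].mean(0))
for u,v in [(307,190),(307,204),(330,190),(284,190),(414,275),(429,275),(421,275)]: print(u,v,P[v,u])
```

```text
[396 234  14  11  27] [400.37037037 240.51851852] [ 0.51950209 -0.2530135   0.05343361]
[416 249  23  52 394] [427.05583756 274.71573604] [ 0.43877082 -0.31384929  0.0512802 ]
[405 250  21  51 385] [414.73246753 275.21818182] [ 0.43771974 -0.28460668  0.0515091 ]
307 190 [ 0.65284803 -0.03307214  0.0159622 ]
307 204 [ 6.21106822e-01 -3.29715180e-02  4.97891574e-04]
330 190 [ 0.65283783 -0.08994982  0.01582782]
284 190 [0.65201287 0.02360667 0.01932384]
414 275 [ 0.43831591 -0.28338954  0.04934058]
429 275 [ 0.43770334 -0.31776994  0.05389659]
421 275 [ 0.44305528 -0.31213997 -0.00174845]
```

View pics/crop1.png

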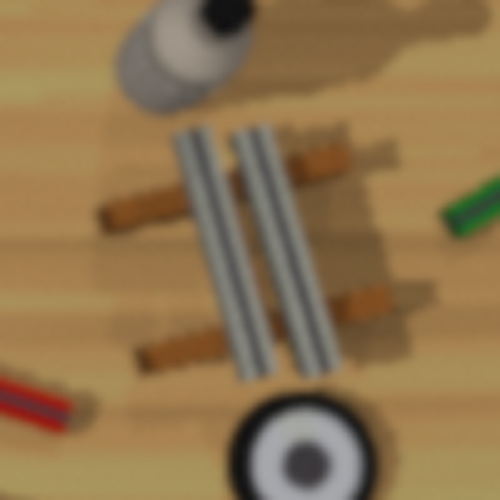

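View pics/crop2.png

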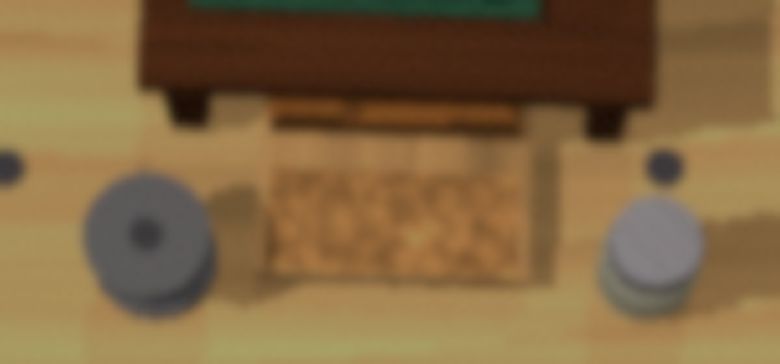

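The crops confirm it: two bare aluminium bars with dark slots on the stand, and the green and red bars lie apart on the bench. The cork's front edge runs from (268,277) to (528,283) in crop 2, and its back edge is at about v=172.

Run:
```python
from h import *
s=snap('top'); k=5.2
f=lambda q:[230+q[0]/k-.4,150+q[1]/k-.4]
c=plane(s,[f(q) for q in [(268,275),(527,281),(271,172),(526,177)]],.016); print(c.round(4))
e=c[1]-c[0]; print('front len',np.linalg.norm(e),np.linalg.norm(c[3]-c[2]),'x dir angle',np.arctan2(e[0],-e[1]),'centre',c.mean(0))
print('riser front',plane(s,[f(q) for q in [(140,88),(655,103)]],.066).round(4))
# rails
k=5;g=lambda q:[370+q[0]/k-.4,225+q[1]/k-.4]
r=plane(s,[g(q) for q in [(173,134),(210,126),(275,372),(241,380),(232,133),(269,125),(341,368),(305,376)]],.052);print(r.round(4))
for i in (0,4):
    print(r[i:i+4].mean(0), np.linalg.norm(r[i]-r[i+3]),np.linalg.norm(r[i]-r[i+1]), (r[i]+r[i+1]-r[i+2]-r[i+3])[:2])
o=ctrl.observe(); print(R.from_rotvec(o['orientation']).as_matrix().round(3))
w=snap('wrist'); print(R.from_rotvec(o['orientation']).inv().apply(np.linalg.inv(w['world_to_cam'])[:3,3]-o['tool_pos']))
```

```text
[[ 0.6212  0.0306  0.016 ]
 [ 0.6181 -0.0919  0.016 ]
 [ 0.6718  0.0296  0.016 ]
 [ 0.6691 -0.092   0.016 ]]
front len 0.12255384559125021 0.12161677432869965 x dir angle -0.02534178165575586 centre [ 0.64503686 -0.03093008  0.016     ]
riser front [[ 0.6971  0.0872  0.066 ]
 [ 0.6896 -0.1492  0.066 ]]
[[ 0.4938 -0.2615  0.052 ]
 [ 0.4975 -0.2792  0.052 ]
 [ 0.3821 -0.3058  0.052 ]
 [ 0.3785 -0.2897  0.052 ]
 [ 0.4942 -0.2896  0.052 ]
 [ 0.498  -0.3073  0.052 ]
 [ 0.3837 -0.3369  0.052 ]
 [ 0.3801 -0.3198  0.052 ]]
[ 0.43797862 -0.28405796  0.052     ] 0.11866926495216128 0.018091288707577598 [0.23074471 0.05471793]
[ 0.43898337 -0.31341152  0.052     ] 0.11801909381325099 0.018169687681148492 [0.22835671 0.05983619]
[[-0.936  0.352 -0.   ]
 [ 0.352  0.936 -0.001]
 [-0.    -0.001 -1.   ]]
[ 7.38246744e-02  1.61435638e-04 -1.70895578e-01]
```

View pics/wrist0.png

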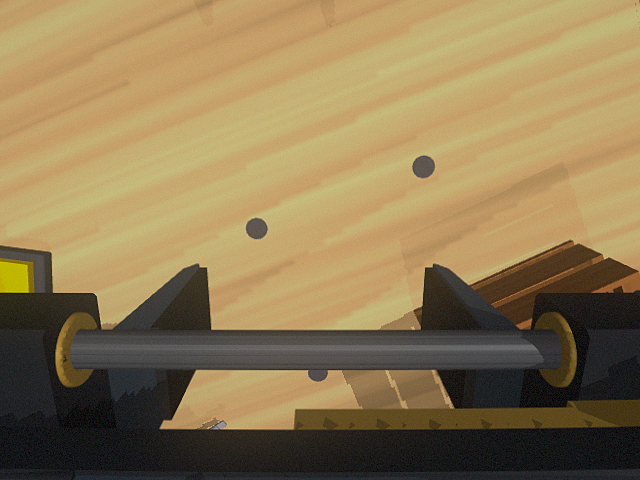

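Wrist view: the open fingers are at about u=205 and u=430, with bare bench below. The gripper body is wide along tool y, and the camera sits on the +x tool side. The board measures: lip ≈ (0.645, -0.031), yaw ≈ -0.028, already out ≈ 0.014 (cork 122 x 51 mm, as it should be). I'm moving above the lip with the fingers shut.

Request:
send_rows([
  [-24.6,-15.06,3,0,0,-3.15,0],
  [-24.6,-15.06,3,0,0,-3.15,0],
  [-24.6,-15.06,3,0,0,-3.15,0],
  [-24.6,-15.06,3,0,0,-3.15,0],
  [-24.6,-15.06,3,0,0,-3.15,0],
])

```text
clock: 0.8
tool_pos: [0.3533, 0.3443, 0.1885]
orientation: [0.046, 3.141, -0.0]
wrist_force: [0.5, 1.0, 0.7]
width: 0.594
```

Request:
send_rows([
  [-12.11,-14.67,1,0,0,0,0],
  [-12.11,-14.67,1,0,0,0,0],
  [-12.11,-14.67,1,0,0,0,0],
  [-12.11,-14.67,1,0,0,0,0],
  [-12.11,-14.67,1,0,0,0,0],
])

```text
clock: 1.3
tool_pos: [0.5066, 0.1468, 0.1756]
orientation: [0.046, 3.14, 0.0]
wrist_force: [-0.1, 1.3, 0.5]
width: 0.156
```

Request:
send_rows([
  [-5.74,-6.95,1,0,0,0,0],
  [-5.74,-6.95,1,0,0,0,0],
  [-5.74,-6.95,1,0,0,0,0],
  [-5.74,-6.95,1,0,0,0,0],
  [-5.74,-6.95,3,0,0,0,0],
])

```text
clock: 1.8
tool_pos: [0.6484, -0.0312, 0.1142]
orientation: [0.05, 3.126, -0.002]
wrist_force: [0.9, 0.3, -0.2]
width: 0.009
```

Run:
```python
from h import *
o=ctrl.observe(); print(o['tool_pos'],o['qpos'].round(3),o['width'])
w=snap('wrist','wrist1.png'); t=snap('top')
P,ok=cloud(w)
print('proj lip',proj(w,[[.645,-.031,.016]]))
hs=cv2.cvtColor(w['pixels'],cv2.COLOR_BGR2HSV)
m=(P[...,2]>.008)&(P[...,2]<.025)&ok
ys,xs=np.where(m); Q=P[m]; print(len(Q),Q.min(0),Q.max(0),np.median(Q,0))
```

```text
[ 0.64844539 -0.03115935  0.11419999] [-6.500e-02  4.990e-01  1.539e+00 -1.000e-03  1.089e+00 -1.604e+00] 0.008592940619262026
proj lip [[315.35080695 234.67168631]]
20071 [ 0.60238616 -0.15134608  0.0080031 ] [0.71192121 0.08812482 0.02499944] [ 0.64729018 -0.02751094  0.01655379]
```

View pics/wrist1.png

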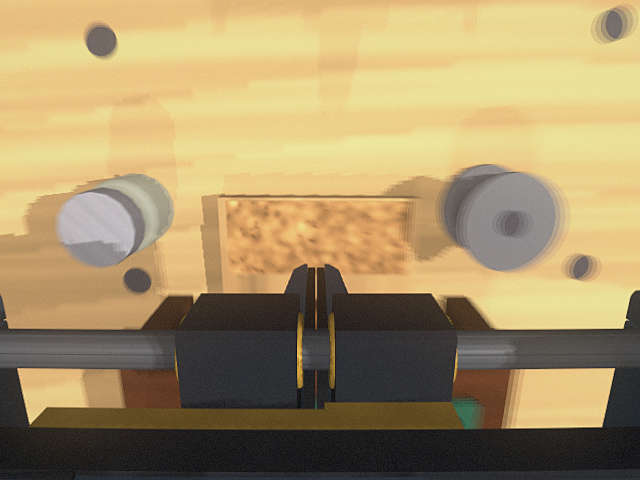

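The cork centre appears at about (318,235), against the predicted lip at (315,235), so the measurement agrees. Now I descend.

Request:
send_rows([
  [0.1,0,1.5,0,0,0,0],
  [0.1,0,2.8,0,0,0,0],
  [0.1,0,3.4,0,0,0,0],
  [0.1,0,3.7,0,0,0,0],
  [0.1,0,3.7,0,0,0,0],
])

```text
clock: 2.4
tool_pos: [0.6412, -0.0295, 0.0163]
orientation: [0.051, 3.139, -0.001]
wrist_force: [1.3, -0.0, 13.9]
width: 0.001
```

Request:
send_rows([
  [0,0,0.1,0,0,0,0],
  [0,0,0.2,0,0,0,0],
  [0,0,0.25,0,0,0,0],
  [0,0,0.25,0,0,0,0],
])

```text
clock: 2.8
tool_pos: [0.6456, -0.0288, 0.0163]
orientation: [0.05, 3.128, -0.0]
wrist_force: [-1.0, 2.0, 23.6]
width: -0.0
```

Request:
send_rows([
  [0.3,0,0.2,0,0,0,0],
  [0.8,0,0.2,0,0,0,0],
  [1.4,0,0.2,0,0,0,0],
  [2.0,0,0.2,0,0,0,0],
  [2.5,0,0.2,0,0,0,0],
])

```text
clock: 3.3
tool_pos: [0.5885, -0.0267, 0.0164]
orientation: [0.049, 3.113, -0.001]
wrist_force: [2.7, -1.1, 24.1]
width: 0.007
```

```bash
cat > board.py <<'E'
from h import *
import sys
o=ctrl.observe(); print(o['tool_pos'],o['wrist_force'].round(1))
s=snap('top',sys.argv[1] if len(sys.argv)>1 else None); P,ok=cloud(s)
m=(P[...,2]>.010)&(P[...,2]<.022)&ok
m&=(P[...,0]>.4)&(P[...,0]<.72)&(abs(P[...,1]+.03)<.062)
# per-column lowest image row (front edge)
vs=[];us=[]
for u in range(640):
    v=np.where(m[:,u])[0]
    if len(v)>5: us.append(u);vs.append(v.max()+.5)
us=np.array(us);vs=np.array(vs);k=abs(vs-np.median(vs))<4
F=plane(s,np.c_[us[k],vs[k]],.016); p=np.polyfit(F[:,1],F[:,0],1); print('front edge x at y=-.031:',np.polyval(p,-.031),'slope',p[0],'y',F[:,1].min(),F[:,1].max())
E
python3 board.py
```

```text
[ 0.5885342  -0.02670923  0.01636251] [ 2.7 -1.1 24.1]
front edge x at y=-.031: 0.47359011120479044 slope -4.354410920447681 y -0.07776100576105022 -0.07776100576105022board.py:13: RankWarning: Polyfit may be poorly conditioned
  F=plane(s,np.c_[us[k],vs[k]],.016); p=np.polyfit(F[:,1],F[:,0],1); print('front edge x at y=-.031:',np.polyval(p,-.031),'slope',p[0],'y',F[:,1].min(),F[:,1].max())
```

Request:
send_rows([
  [0.6,0,0.18,0,0,0,0],
  [1.2,0,0.18,0,0,0,0],
  [1.8,0,0.18,0,0,0,0],
  [2.4,0,0.18,0,0,0,0],
  [2.8,0,0.18,0,0,0,0],
])

```text
clock: 3.85
tool_pos: [0.5224, -0.0243, 0.0164]
orientation: [0.048, 3.1, -0.002]
wrist_force: [3.2, -0.4, 32.3]
width: 0.005
```

Request:
send_rows([
  [0.2,0,0.18,0,0,0,0],
  [0.4,0,0.18,0,0,0,0],
])

```text
clock: 4.05
tool_pos: [0.5183, -0.0241, 0.0166]
orientation: [0.046, 3.085, -0.004]
wrist_force: [1.9, -0.9, 25.8]
width: 0.005
```

Run:
```python
from h import *
s=snap('top'); a=s['pixels'][150:270,230:390]
cv2.imwrite('pics/b2.png',cv2.resize(a,(800,600),interpolation=cv2.INTER_CUBIC))
print(ctrl.observe()['wrist_force'])
```

```text
[-0.06337662 -1.72402716 26.74108257]
```

View pics/b2.png

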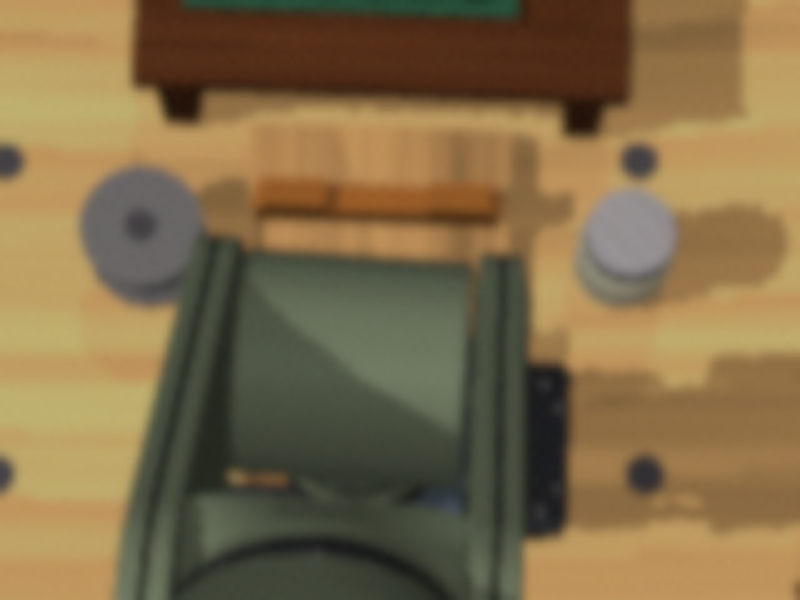

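The board's rear edge at about (380,127) is now in the open before the riser, and the spool and jar are unmoved. I lift off and measure.

Request:
send_rows([
  [0,0,-1,0,0,0,0],
  [0,0,-3,0,0.5,0,0],
  [0,0,-5,0,0.5,0,40],
  [0,0,-7,0,0.5,0,85],
  [0,0,-8,0,0.5,0,85],
])

```text
clock: 4.6
tool_pos: [0.5076, -0.0229, 0.2213]
orientation: [0.046, 3.132, -0.003]
wrist_force: [1.2, -1.0, -0.5]
width: 0.239
```

Request:
send_rows([
  [2.44,-11.1,0,0,0.1,-2.62,85],
  [2.44,-11.1,0,0,0.1,-2.62,85],
  [2.44,-11.1,0,0,0.1,-2.62,85],
  [2.44,-11.1,0,0,0.1,-2.62,85],
  [2.44,-11.1,0,0,0.1,-2.62,85],
])

```text
clock: 5.1
tool_pos: [0.4481, -0.2573, 0.2209]
orientation: [0.385, -3.117, 0.004]
wrist_force: [0.7, -0.5, -0.6]
width: 0.674
```

Request:
send_rows([
  [0,-1.2,0,0,0,0,85],
  [0,-1.2,0,0,0,0,85],
])

```text
clock: 5.3
tool_pos: [0.4555, -0.2894, 0.2211]
orientation: [-0.379, 3.118, -0.007]
wrist_force: [0.0, 1.2, -0.6]
width: 0.838
```

Run:
```python
from h import *
o=ctrl.observe(); print(o['tool_pos'],o['orientation'],o['dq'].round(3))
w=snap('wrist','wrist2.png'); t=snap('top','top3.png')
P,ok=cloud(w)
m=(P[...,2]>.046)&(P[...,2]<.058)&ok&(abs(P[...,0]-.4385)<.08)&(abs(P[...,1]+.2987)<.06)
n,l,st,c=cv2.connectedComponentsWithStats(m.astype(np.uint8))
for i in range(1,n):
    if st[i,4]>100:
        r=cv2.minAreaRect(np.argwhere(l==i)[:,::-1].astype(np.float32)); b=plane(w,cv2.boxPoints(r),.052)
        print(st[i],b.round(4).tolist(),b.mean(0));
```

```text
[ 0.4554588  -0.28935846  0.22109014] [-0.37940095  3.11848317 -0.00655991] [ 0.056 -0.025  0.05   0.038  0.03   0.029]
[ 277  115   25  150 3045] [[0.3844, -0.3379, 0.052], [0.3801, -0.3224, 0.052], [0.4954, -0.2908, 0.052], [0.5002, -0.3078, 0.052]] [ 0.44003241 -0.31472603  0.052     ]
[ 315  124   21  148 2889] [[0.3837, -0.3081, 0.052], [0.38, -0.2932, 0.052], [0.4949, -0.2633, 0.052], [0.4989, -0.2795, 0.052]] [ 0.43937086 -0.28601456  0.052     ]
[303 284  42  18 211] [[0.5206, -0.2852, 0.052], [0.5088, -0.2859, 0.052], [0.5074, -0.2499, 0.052], [0.5192, -0.249, 0.052]] [ 0.51397376 -0.26752031  0.052     ]
```

View pics/wrist2.png

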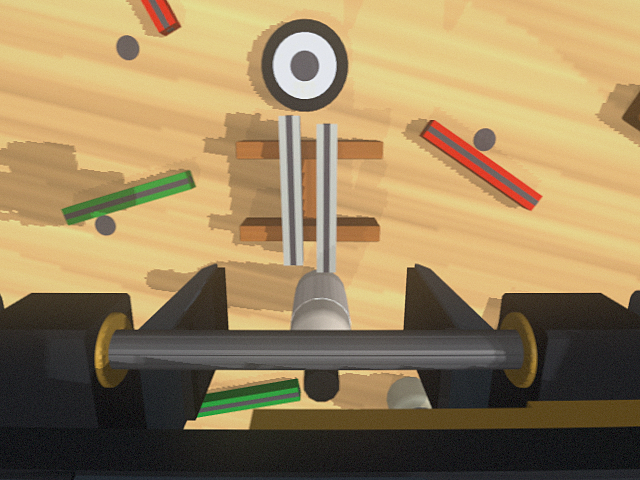

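Wrist view: the rails are at (291,190) and (327,198), with a clear gap between them. The tape reel at (305,65), the bottle at (320,300), and the green and red bars are all clear of the grasp. Centres measure (0.439,-0.286) and (0.440,-0.315), gap ≈ 12 mm, yaw ≈ 0.25, lengths ≈ 119 mm.

Request:
send_rows([
  [0.74,-0.24,1,0,0,-0.1,85],
  [0.74,-0.24,2,0,0,-0.1,85],
  [0.74,-0.24,3,0,0,-0.1,85],
  [0.74,-0.24,4,0,0,-0.1,85],
  [0.74,-0.24,4,0,0,-0.1,85],
])

```text
clock: 5.9
tool_pos: [0.4364, -0.293, 0.1181]
orientation: [0.402, -3.109, -0.007]
wrist_force: [-0.7, 0.9, -0.1]
width: 0.851
```

Run:
```python
from h import *
o=ctrl.observe(); print(o['tool_pos'],o['orientation'],o['dq'].round(3))
print(totool(np.array([.439,-.2997,.025])-o['tool_pos']))
```

```text
[ 0.43644804 -0.29301485  0.11811392] [ 0.4023844  -3.10897973 -0.0067481 ] [-0.006 -0.032 -0.074 -0.002  0.036 -0.003]
[-0.05322579 -0.30367112  3.72279451]
```

Request:
send_rows([
  [-0.05,-0.3,1,0,0,0,85],
  [-0.05,-0.3,2,0,0,0,85],
  [-0.05,-0.3,3,0,0,0,85],
  [-0.05,-0.3,3.7,0,0,0,85],
  [-0.05,-0.3,3.7,0,0,0,85],
])

```text
clock: 6.4
tool_pos: [0.4383, -0.2979, 0.0249]
orientation: [0.404, -3.106, -0.011]
wrist_force: [0.2, 1.0, 0.4]
width: 0.851
```

Run:
```python
from h import *
o=ctrl.observe(); print(o['tool_pos'],o['orientation'],o['wrist_force'])
print(totool(np.array([.439,-.2997,.025])-o['tool_pos']))
```

```text
[ 0.43831103 -0.29792417  0.02485269] [ 0.40421771 -3.10617727 -0.0108394 ] [0.15221008 1.04163087 0.44743924]
[-0.00840976 -0.0756705  -0.00657121]
```

Request:
send_rows([
  [0,-0.05,0,0,0,0,60],
  [0,-0.05,0,0,0,0,50],
  [0,-0.05,0,0,0,0,43],
  [0,-0.05,0,0,0,0,38],
  [0,-0.05,0,0,0,0,30],
], newtons=35)

```text
clock: 6.9
tool_pos: [0.439, -0.2995, 0.0254]
orientation: [0.404, -3.107, -0.009]
wrist_force: [0.2, -1.0, 1.4]
width: 0.442
```

Request:
send_rows([
  [0,0,0,0,0,0,20],
  [0,0,0,0,0,0,20],
  [0,0,0,0,0,0,20],
  [0,0,0,0,0,0,20],
  [0,0,0,0,0,0,20],
])

```text
clock: 7.4
tool_pos: [0.439, -0.2996, 0.0256]
orientation: [0.404, -3.107, -0.009]
wrist_force: [-1.5, 1.3, 3.2]
width: 0.351
```

Width 0.351 x 91 ≈ 32 mm, so both rails are together in the jaws. Lifting.

Request:
send_rows([
  [0,0,-0.3,0,0,0,20],
  [0,0,-0.8,0,0,0,20],
  [0,0,-1.5,0,0,0,20],
  [0,0,-2.3,0,0,0,20],
  [0,0,-3.1,0,0,0,20],
])

```text
clock: 7.9
tool_pos: [0.4396, -0.2998, 0.1044]
orientation: [0.404, -3.107, -0.009]
wrist_force: [0.3, -0.1, -1.6]
width: 0.35
```

Request:
send_rows([
  [0,0,-0.8,0,0,0,20],
  [0,0,-1.6,0,0,0,20],
  [0,0,-2.4,0,0,0,20],
  [0,0,-2.8,0,0,0,20],
  [0,0,-2.8,0,0,0,20],
])

```text
clock: 8.4
tool_pos: [0.4409, -0.3006, 0.1762]
orientation: [0.405, -3.11, -0.005]
wrist_force: [0.2, -0.1, -2.9]
width: 0.351
```

Run:
```python
from h import *
o=ctrl.observe(); print(o['tool_pos'],o['orientation'],o['wrist_force'],o['width'])
w=snap('wrist','wrist3.png'); t=snap('top','top4.png')
cv2.imwrite('pics/v4.png',np.hstack([cv2.resize(w['pixels'],(400,300)),cv2.resize(t['pixels'][150:270,230:390],(400,300),interpolation=cv2.INTER_CUBIC)]))
a=t['pixels'][150:270,230:390]
cv2.imwrite('pics/b4.png',cv2.resize(a,(800,600),interpolation=cv2.INTER_CUBIC))
```

```text
[ 0.4409159  -0.30063447  0.17617103] [ 0.40471687 -3.10991448 -0.0051614 ] [ 0.15886377 -0.12478666 -2.89866037] 0.3505770397637527
```

View pics/b4.png

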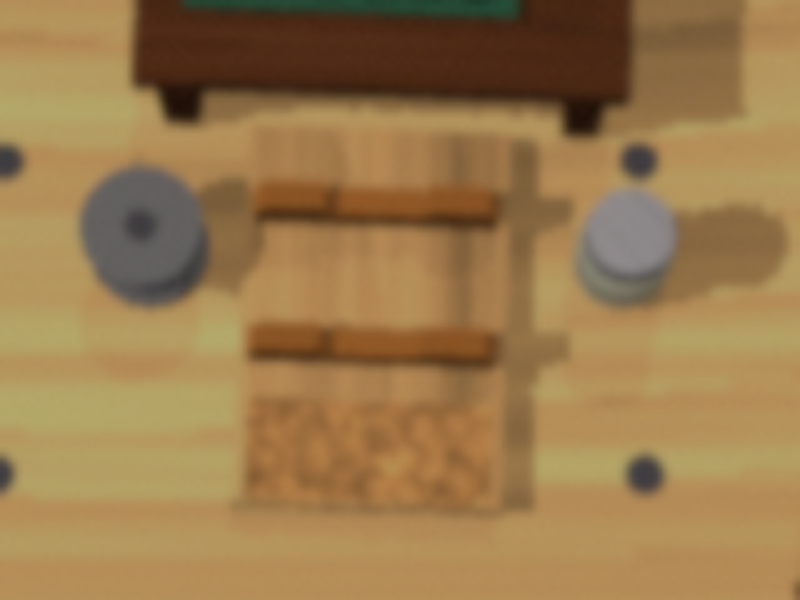

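View pics/wrist3.png

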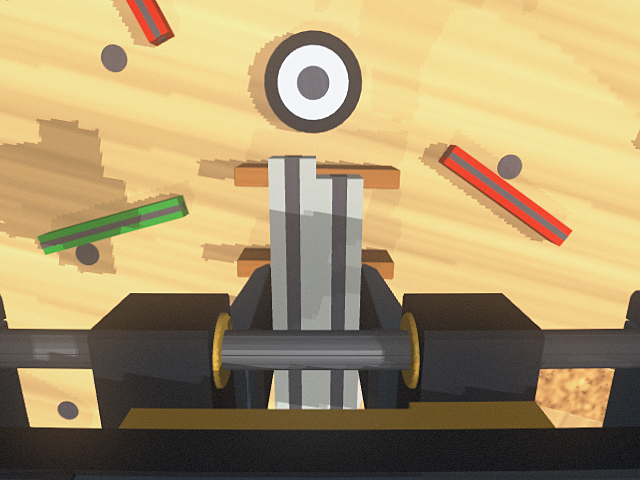

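The board is fully out: cork (245..497, 398..505), cross bars at v≈200 and v≈342, rear edge at v≈127, clear of the riser, and the spool and jar are where they were. In the wrist view both rails are held, near ends at (293,157) and (339,177), staggered by about 6-7 mm as they already lay on the stand.

Run:
```python
from h import *
t=snap('top'); w=snap('wrist'); o=ctrl.observe(); Rm=R.from_rotvec(o['orientation'])
f=lambda q:[230+q[0]/5-.4,150+q[1]/5-.4]
c=plane(t,[f(q) for q in [(247,398),(497,403),(496,505),(243,500)]],.016);print(c.round(4))
lip=c.mean(0); ax=(c[0]+c[1]-c[2]-c[3])[:2]; e=(c[0]-c[1]+c[3]-c[2])[:2]
y1=np.arctan2(ax[1],ax[0]); y2=np.arctan2(-e[0],e[1]); print('lip',lip,y1,y2)
b=plane(t,[f(q) for q in [(258,127),(512,137)]],.016); e=b[0]-b[1]; print('rear',b.round(4),np.arctan2(-e[0],e[1]))
for y in (-.025,-.028,-.033): print('cradle',lip[:2]+.087*np.array([np.cos(y),np.sin(y)]))
P,ok=cloud(t); m=ok&(P[...,2]>.03)&(P[...,2]<.05)&(P[...,0]>.53)&(P[...,0]<.67)&(abs(P[...,1]+.03)<.075)
n,l,st,cc=cv2.connectedComponentsWithStats(m.astype(np.uint8))
for i in range(1,n):
    if st[i,4]>15: print('bar',st[i],P[l==i].mean(0))
q=plane(t,[f(p) for p in [(332,190),(430,193),(332,212),(430,215),(331,332),(430,334),(331,352),(428,356)]],.036);print('rest',q.round(4).tolist(),q.mean(0))
z=o['tool_pos'][2]+.027
p=plane(w,[(271,157),(315,157),(317,177),(362,177)],z); print('near ends tool',Rm.inv().apply(p-o['tool_pos']).round(4))
print('long sides', Rm.inv().apply(plane(w,[(271,170),(270,260),(362,190),(362,260)],z)-o['tool_pos']).round(4))
```

```text
[[ 0.5542  0.0352  0.016 ]
 [ 0.5516 -0.0866  0.016 ]
 [ 0.5014 -0.0857  0.016 ]
 [ 0.504   0.0367  0.016 ]]
lip [ 0.52780033 -0.02509394  0.016     ] -0.023785690621813387 -0.02180338799088113
rear [[ 0.6916  0.0311  0.016 ]
 [ 0.6863 -0.0952  0.016 ]] -0.042370887441943256
cradle [ 0.61477315 -0.02726871]
cradle [ 0.61476623 -0.02752962]
cradle [ 0.61475297 -0.02796442]
bar [281 185  49   9 324] [ 0.647639   -0.02762294  0.03895704]
bar [279 214  50   8 330] [ 0.57785996 -0.02536991  0.039192  ]
rest [[0.6533, -0.0064, 0.036], [0.6517, -0.0541, 0.036], [0.6422, -0.0065, 0.036], [0.6406, -0.054, 0.036], [0.5826, -0.0062, 0.036], [0.5815, -0.0538, 0.036], [0.5728, -0.0062, 0.036], [0.5707, -0.0528, 0.036]] [ 0.61193932 -0.03001303  0.036     ]
near ends tool [[ 0.0633 -0.0145 -0.0266]
 [ 0.0633  0.0001 -0.0264]
 [ 0.0567  0.0007 -0.0265]
 [ 0.0567  0.0158 -0.0264]]
long sides [[ 0.059  -0.0146 -0.0266]
 [ 0.0276 -0.0157 -0.0269]
 [ 0.0523  0.016  -0.0264]
 [ 0.0275  0.0167 -0.0266]]
```

The pair is centred on the tool (near-end average 60.0 mm). The cradle is at ≈ (0.614, -0.028). By these numbers the board is about 0.131-0.134 out. I'll check this from the wrist camera, over the riser edge, before placing.

Request:
send_rows([
  [-0.5,0.3,-2,0,0,0.5,20],
  [-2,1.2,-2.6,0,0,1.2,20],
  [-3.5,2,-2.6,0,0,2,20],
  [-5,2.8,-2.6,0,0,2.7,20],
  [-6.5,3.6,-2.6,0,0,2.7,20],
])

```text
clock: 9.1
tool_pos: [0.5749, -0.1702, 0.2366]
orientation: [-0.04, -3.129, -0.01]
wrist_force: [0.2, -0.3, -2.5]
width: 0.35
```

```bash
cat > go.py <<'E'
from h import *
import sys
x,y,z,yaw=map(float,sys.argv[1:5]); o=ctrl.observe(); print(o['tool_pos'],o['wrist_force'].round(1),o['width'])
xt=np.array([-np.cos(yaw),-np.sin(yaw),0]); zt=np.array([0,0,-1.]); T=np.c_[xt,np.cross(zt,xt),zt]
r=(R.from_rotvec(o['orientation']).inv()*R.from_matrix(T)).as_rotvec()
print('shift',totool(np.array([x,y,z])-o['tool_pos']).round(2),'turn',(np.degrees(r)/6).round(2))
E
python3 go.py .74 -.03 .24 -.025
```

```text
[ 0.57494266 -0.17016626  0.23660309] [ 0.2 -0.3 -2.5] 0.34977684305726486
shift [-6.46  5.77 -0.18] turn [ 0.06 -0.12 -0.  ]
```

Request:
send_rows([
  [-1.2,1.1,-0.18,0,0,0,20],
  [-2.6,2.3,-0.18,0,0,0,20],
  [-4,3.6,-0.18,0,0,0,20],
  [-5.4,4.9,-0.18,0,-0.1,0,20],
  [-6.46,5.77,-0.18,0,-0.1,0,20],
])

```text
clock: 9.6
tool_pos: [0.7413, -0.0273, 0.2377]
orientation: [-0.037, -3.137, -0.011]
wrist_force: [1.0, -0.2, -2.0]
width: 0.349
```

Request:
send_rows([
  [0,0,0,0,0,0,20],
  [0,0,0,0,0,0,20],
])

```text
clock: 9.8
tool_pos: [0.741, -0.0266, 0.2349]
orientation: [-0.035, -3.132, -0.011]
wrist_force: [0.4, 0.2, -2.1]
width: 0.35
```

Run:
```python
from h import *
o=ctrl.observe(); print(o['tool_pos'],o['orientation'],o['dq'].round(3))
w=snap('wrist','wrist5.png')
```

```text
[ 0.74101008 -0.02655434  0.23489475] [-0.03475498 -3.13218153 -0.01083602] [-0.033 -0.036  0.021 -0.011  0.007 -0.002]
```

View pics/wrist5.png

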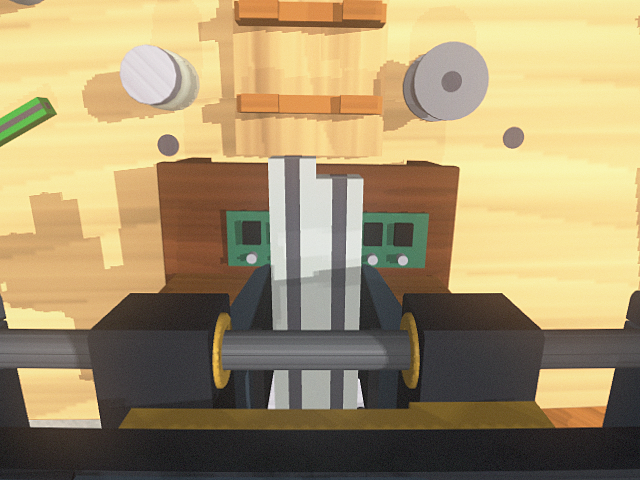

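Wrist view: the board's rear edge is at v≈157 (u 236..382) and the riser's front edge at v≈165. The bar rests lie at u≈281..341, in rows ~3-20 and ~95-112.

Run:
```python
from h import *
w=snap('wrist'); im=w['pixels']
g=cv2.cvtColor(im,cv2.COLOR_BGR2GRAY).astype(int)
print('col250',[(v,g[v,250]) for v in range(150,172)]); print('row104',[(u,g[104,u]) for u in list(range(274,286))+list(range(334,347))])
b=plane(w,[(236,157),(382,157)],.016); r=plane(w,[(158,164),(458,166)],.066)
print('rear',b.round(4),'riser',r.round(4)); xr=np.interp(-.03,r[::-1,1] if r[0,1]>r[1,1] else r[:,1],r[::-1,0] if r[0,1]>r[1,1] else r[:,0]); print('riser x at -.03',xr,'yaw',np.arctan2(-(r[1]-r[0])[0],(r[1]-r[0])[1]))
P,ok=cloud(w)
for (lo,hi) in ((0,30),(85,120)):
    m=ok&(P[...,2]>.031); m[:lo]=0;m[hi:]=0;m[:,:225]=0;m[:,395:]=0
    Q=P[m]; print('bar',len(Q),Q.mean(0),Q.min(0),Q.max(0))
q=plane(w,[(280,4),(342,4),(280,94),(341,94)],.036);print('rest ends (rear top edges)',q.round(4).tolist())
c=plane(w,[(238,96),(279,95),(341,95),(381,97)],.044);print('shoulder tops',c.round(4).tolist())
```

```text
col250 [(150, np.int64(186)), (151, np.int64(184)), (152, np.int64(184)), (153, np.int64(187)), (154, np.int64(183)), (155, np.int64(178)), (156, np.int64(168)), (157, np.int64(204)), (158, np.int64(229)), (159, np.int64(225)), (160, np.int64(225)), (161, np.int64(235)), (162, np.int64(197)), (163, np.int64(72)), (164, np.int64(75)), (165, np.int64(92)), (166, np.int64(97)), (167, np.int64(93)), (168, np.int64(97)), (169, np.int64(101)), (170, np.int64(94)), (171, np.int64(98))]
row104 [(274, np.int64(158)), (275, np.int64(153)), (276, np.int64(156)), (277, np.int64(156)), (278, np.int64(157)), (279, np.int64(142)), (280, np.int64(136)), (281, np.int64(163)), (282, np.int64(164)), (283, np.int64(167)), (284, np.int64(163)), (285, np.int64(161)), (334, np.int64(135)), (335, np.int64(131)), (336, np.int64(134)), (337, np.int64(132)), (338, np.int64(132)), (339, np.int64(133)), (340, np.int64(135)), (341, np.int64(94)), (342, np.int64(164)), (343, np.int64(157)), (344, np.int64(156)), (345, np.int64(160)), (346, np.int64(152))]
rear [[ 0.6915 -0.0961  0.016 ]
 [ 0.6945  0.0349  0.016 ]] riser [[ 0.6924 -0.149   0.066 ]
 [ 0.6993  0.0873  0.066 ]]
riser x at -.03 0.6958685450395784 yaw -0.029190444338024396
bar 3254 [ 0.57965987 -0.02554079  0.03973681] [ 0.56978761 -0.08557957  0.0310145 ] [0.58781432 0.03421286 0.04701543]
bar 2661 [ 0.64896499 -0.0281701   0.04022441] [ 0.64002335 -0.08851167  0.03119908] [0.65782413 0.0320314  0.04731542]
rest ends (rear top edges) [[0.5724, -0.0503, 0.036], [0.5734, -0.0015, 0.036], [0.6401, -0.053, 0.036], [0.6412, -0.0029, 0.036]]
shoulder tops [[0.6415, -0.0863, 0.044], [0.6415, -0.0533, 0.044], [0.6426, -0.0034, 0.044], [0.6448, 0.0289, 0.044]]
```

The board's rear edge is ~3 mm clear of the riser (5 mm expected at the stop), which gives q≈0.133, out within measuring error. The cradle is at (0.6143, -0.0270), yaw -0.03, and both cameras agree to ~2 mm.

```bash
python3 go.py .6143 -.027 .13 -.03
```

```text
[ 0.74040506 -0.02815731  0.23672607] [ 1.  -0.2 -2.5] 0.34872483196934867
shift [ 5.01 -0.1   4.3 ] turn [ 0.06 -0.07  0.05]
```

Request:
send_rows([
  [1.2,-0.1,0,0,0,0,20],
  [2.6,-0.1,0.5,0,0,0,20],
  [4,-0.1,1.8,0,0,0,20],
  [5.01,-0.1,3.2,0.06,-0.07,0.05,20],
  [5.01,-0.1,4.3,0.06,-0.07,0.05,20],
])

```text
clock: 10.4
tool_pos: [0.6081, -0.0279, 0.1293]
orientation: [-0.049, -3.136, -0.0]
wrist_force: [1.0, 0.1, -1.5]
width: 0.343
```

Request:
send_rows([
  [0,0,0,0,0,0,20],
  [0,0,0,0,0,0,20],
])

```text
clock: 10.6
tool_pos: [0.6075, -0.029, 0.1304]
orientation: [-0.052, -3.136, 0.0]
wrist_force: [0.5, 0.1, -2.4]
width: 0.345
```

```bash
python3 go.py .6143 -.027 .05 -.03
```

```text
[ 0.60748656 -0.02899078  0.13038688] [ 0.5  0.1 -2.4] 0.3450242723000075
shift [-0.29  0.09  3.21] turn [-0.   -0.05 -0.03]
```

Request:
send_rows([
  [-0.15,0.05,0.8,0,0,0,20],
  [-0.29,0.09,1.6,0,0,0,20],
  [-0.29,0.09,2.4,0,0,0,20],
  [-0.29,0.09,3.0,0,-0.05,0,20],
  [-0.29,0.09,3.2,0,-0.05,0,20],
])

```text
clock: 11.1
tool_pos: [0.6153, -0.0275, 0.0508]
orientation: [0.052, 3.14, -0.001]
wrist_force: [-0.3, 1.1, -1.6]
width: 0.348
```

Request:
send_rows([
  [0,0,0,0,0,0,20],
  [0,0,0,0,0,0,20],
])

```text
clock: 11.3
tool_pos: [0.6171, -0.0278, 0.0526]
orientation: [0.053, 3.136, -0.001]
wrist_force: [0.7, 1.2, -1.9]
width: 0.35
```

```bash
python3 go.py .6143 -.027 .0255 -.03
python3 - <<'E'
from h import *
w=snap('wrist','wrist6.png');o=ctrl.observe(); Rm=R.from_rotvec(o['orientation'])
z=o['tool_pos'][2]+.027
im=w['pixels']; hs=cv2.cvtColor(im,cv2.COLOR_BGR2HSV)
P,ok=cloud(w); Q=Rm.inv().apply((P-o['tool_pos']).reshape(-1,3)).reshape(P.shape)
m=ok&(abs(Q[...,1])<.025)&(Q[...,0]>.02)&(Q[...,0]<.08)&(Q[...,2]<-.018)&(Q[...,2]>-.036)
q=Q[m]; 
for lo,hi in((-.015,-.004),(.004,.013)):
    k=(q[:,1]>lo)&(q[:,1]<hi); print('rail near end x',np.percentile(q[k,0],99),'z',np.polyfit(q[k,0],q[k,2],1))
print('y',np.percentile(q[:,1],[1,99]))
E
```

```text
[ 0.61706623 -0.02784735  0.05257968] [ 0.7  1.2 -1.9] 0.349811625978578
shift [0.12 0.03 1.08] turn [-0.01  0.05 -0.04]
rail near end x 0.06294268159774119 z [ 0.01961346 -0.02714807]
rail near end x 0.05638228670174111 z [ 0.02822838 -0.02735009]
y [-0.01553471  0.01581029]
```

Request:
send_rows([
  [0.1,0.03,0.4,0,0,0,20],
  [0.12,0.03,0.7,0,0.05,0,20],
  [0.12,0.03,0.9,0,0.05,0,20],
  [0.12,0.03,1.0,0,0.05,0,20],
  [0.12,0.03,1.04,0,0.05,0,20],
])

```text
clock: 11.85
tool_pos: [0.6137, -0.0269, 0.0259]
orientation: [-0.053, -3.14, 0.001]
wrist_force: [-0.7, -1.0, -1.3]
width: 0.348
```

Request:
send_rows([
  [0,0,0.03,0,0,0,20],
  [0,0,0.03,0,0,0,20],
])

```text
clock: 12.05
tool_pos: [0.6139, -0.0269, 0.0258]
orientation: [-0.053, -3.14, 0.001]
wrist_force: [-1.0, -0.7, 1.7]
width: 0.346
```

```bash
python3 go.py .6143 -.027 .0255 -.03
```

```text
[ 0.61388169 -0.02687823  0.02580712] [-1.  -0.7  1.7] 0.34578367086440936
shift [-0.02 -0.    0.01] turn [-0.   -0.01 -0.03]
```

Contact: the vertical force has gone from -2 to +1.7 N at the expected height. I release gently.

Request:
send_rows([
  [0,0,0.03,0,0,0,36],
  [0,0,0.03,0,0,0,40],
  [0,0,0.02,0,0,0,48],
  [0,0,0.0,0,0,0,58],
  [0,0,0,0,0,0,62],
])

```text
clock: 12.55
tool_pos: [0.614, -0.0269, 0.0259]
orientation: [-0.053, -3.141, 0.001]
wrist_force: [-0.2, 0.2, 0.7]
width: 0.608
```

Request:
send_rows([
  [0,0,-0.3,0,0,0,62],
  [0,0,-1,0,0,0,62],
  [0,0,-2,0,0,0,62],
  [0,0,-3.5,0,0,0,62],
  [0,0,-5,0,0,0,62],
])

```text
clock: 13.05
tool_pos: [0.6137, -0.0268, 0.1523]
orientation: [-0.053, -3.14, 0.001]
wrist_force: [1.4, 0.1, -0.2]
width: 0.617
```

Request:
send_rows([
  [0,0,-1.5,0,0,0,62],
  [0,0,-3,0,0,0,62],
  [2,0,-4,0,0,0,62],
  [4,0,-4,0,0,0,62],
  [5,0,-4,0,0,0,62],
])

```text
clock: 13.55
tool_pos: [0.4863, -0.0224, 0.2541]
orientation: [0.053, 3.141, -0.001]
wrist_force: [-0.9, -0.1, -0.2]
width: 0.619
```

Request:
send_rows([
  [1,4,0,0,0,0,62],
  [1,6,0,0,0,0,62],
  [1,8,0,0,0,0,62],
  [1,10,0,0,0,0,62],
  [1,10,0,0,0,0,62],
])

```text
clock: 14.05
tool_pos: [0.4692, 0.2276, 0.255]
orientation: [0.053, 3.139, -0.0]
wrist_force: [1.3, -0.1, 1.1]
width: 0.619
```

Run:
```python
from h import *
t=snap('top','top9.png'); im=t['pixels']
P,ok=cloud(t)
m=ok&(P[...,2]>.046)&(P[...,2]<.06)&(P[...,0]>.52)&(P[...,0]<.685)&(abs(P[...,1]+.027)<.06)
n,l,st,c=cv2.connectedComponentsWithStats(m.astype(np.uint8))
for i in range(1,n):
    if st[i,4]>20:
        r=cv2.minAreaRect(np.argwhere(l==i)[:,::-1].astype(np.float32)); b=plane(t,cv2.boxPoints(r),.052); print(st[i],b.round(4).tolist(),P[l==i].mean(0))
a=np.hstack([cv2.resize(im[150:270,230:390],(560,420),interpolation=cv2.INTER_CUBIC)]); full=cv2.resize(im[150:350,120:520],(560,180*56//36 if 0 else 280))
# left: zoom board; below: scene
out=np.vstack([cv2.resize(im[160:256,240:400],(533,320),interpolation=cv2.INTER_CUBIC),cv2.resize(im[150:350,120:520],(533,266))])
cv2.imwrite('pics/final.png',out); o=ctrl.observe(); print(o['tool_pos'],o['clock'])
```

```text
[297 177  15  52 653] [[0.5509, -0.0089, 0.052], [0.6757, -0.0131, 0.052], [0.6744, -0.0454, 0.052], [0.5496, -0.0406, 0.052]] [ 0.61264296 -0.02711333  0.05168956]
[0.4692107  0.23519341 0.25457555] 14.1
```

View pics/final.png

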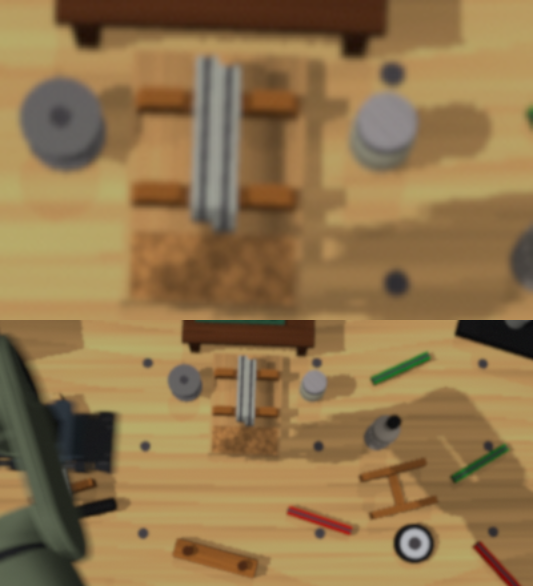

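Final view: both rails lie side by side in the cradle, on both bars and between the shoulders. Their measured centre is (0.613,-0.027) and their mean top height 0.0517, so they are lying flat. The spool, jar, bottle, reel and coloured bars are unmoved, and the arm is clear.

```bash
python3 -c "
from plant import ctrl
print(ctrl.sign_off(), ctrl.observe()['clock'])"
```

```text
the job is handed in; nothing more can be done
the job is handed in; nothing more can be done
```

I pulled the jig board out by pressing on the cork, then moved both rails in one grasp and set them down in the cradle. The job was handed in at about 14 s of the 61 s allowed.

**Rails:** The last top view shows both rails side by side on both cross bars, between the shoulders. Their centre measures (0.613, -0.027) against the cradle's (0.614, -0.027). The mean height of their top faces is 51.7 mm, against 52 mm when lying flat.

**Other objects:** In the part of the bench that view showed, nothing else had moved. The arm hid most of the module's stand, and the sanding block was not visible. The arm never went near either of them.

**Checks that were not exact:**
- **Board travel:** the board measured about 0.131–0.134 m out, against 0.135 m at its stop. That is within camera error, but I never felt a clear stop force.
- **Failed script:** one board-edge measurement during the pull gave a useless result, so I went by the pictures instead.
- **Stagger:** the rails kept their original lengthwise offset of about 6.6 mm, so each is about 3.3 mm off centre although the pair is centred.

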